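Rub down a panel's glued strip, then hold the jig's sprung arm open

ROBOT

A 6-joint arm with a two-finger parallel gripper is mounted at the origin on the work surface. World frame = base frame: x ahead of the robot, y to its left, z up, the work surface at z = 0. Lengths are in mm, angles in rad, forces in N, time in s.
With the tool pointing down it reaches from about 350 to 875 mm from the base axis. Payload 15.5 kg.
Tool frame: the origin (TCP) lies at the very end of the fingers, on their centre line; the grasp point (between the pads) lies 19 mm behind it; y points along the fingers, x is the direction in which the jaws open and shut, and the axes are right-handed (so a half turn about y gives the same grasp; the last joint's range is limited). The gripper opens to 85 mm and grips with 20 to 120 N. Pads are 22 mm wide; open, the fingers measure 114 mm over their backs; the gripper's body (76 mm by 85 mm) begins 54 mm behind the grasp point. The pads swing forward as they close: fully open they stand 13 mm farther back than shut.
Start: joints at [-1.317, 0.494, 1.345, -0, 1.302, -0.096], TCP at [213.608, -587.366, 231.277] pointing down, gripper open.
Joint ranges: [-2.91, 2.91], [-0.82, 2.16], [0.22, 2.67], [-1.22, 4.37], [0.12, 2.79], [-3.08, 3.08]. Speed limits (rad/s): [1.89, 1.89, 2.57, 3.01, 3.01, 3.01].

INTERFACE

Orientations are given as a unit quaternion [x, y, z, w].
In Python, from bench import status, read_camera, arm, find_in gives the robot as it stands.
- The arm moves only by the tool move_arm, never from a script. Its argument "deltas" is a list of rows, each an object with "dp": the shift along the world's x, y, z in m, a list of three; "spin": the turn about the world's z in rad. A call has exactly 5 rows; each row is the pose to reach, as a shift and turn from the pose measured when the call began; what a row does not reach only later rows make up. A row lasts 1/12 s, in which the tool goes at most 41.7 mm and 7.16 degrees, less where a joint would pass 70% of its speed; a pose out of reach is approached as far as the arm can. A call with a gripper value outside its range is refused whole. "fingers" is the finger opening in m, from 0 to 0.0854, set as the call begins (left out, the last holds). The fingers move at their own pace and stop on an object; the grip force is fixed at half the most. Time passes only in rows, so rows that repeat a pose let the fingers close, or fill a call up. It gives the time, the measured TCP pose, the force and the opening at its end, in the units of the state.
- status.observe(): the state, without advancing time (a new reading comes with each control period).
- read_camera(name): name is "side" or "top" or "wrist"; returns a dict with "pixels" (420x560x3 uint8, red, green, blue), "z_map" (420x560 float32, mm along the optical axis (not along the pixel's ray), 0 where there is no reading), "fx", "fy", "cx", "cy" (pixels), "extrinsics" (4x4, takes a point from camera to world coordinates). Camera axes: x right, y down, z forward; pixel columns grow to the right and rows downward; lengths in mm; the calibration is good to about 2 mm. A picture is of the moment at which its call begins.
- arm.hand_in(): hands the job in, once; it reports no verdict.
Trained networks look in a picture, given as the dict that the camera call returned (one of the last four; its "shot" number tells which), for a name from the list of things; names that differ only in an ending like _2 or _b are one class to them, and where a whole thing is asked for, a point or a joint stands for the part that bears it (a point fixed in the world has none). Each returns a list of dicts, best first, with "score" (0 to 1); they miss things now and then, are a little off and sometimes report something else, mostly with a low value. They report only what shows in the picture. A call takes as long as a camera call. They do not tell look-alikes from the thing itself.
- find_in(picture, thing): "at" ([x, y, z] in mm, in the coordinates of the camera as it stood for that picture, good to about 4 mm: the middle of the surface that is visible of it).
The state is a dict: "time": time; "joints": joint angles; "qvel": joint speeds; "joint_torque": joint torques, N m; "tool_pos": TCP position; "tool_rot": TCP orientation; "ft_force": force on the tool from outside, world axes, zero at the start; "ft_torque": the same for the moment, N m; "width": finger opening in mm.
Only numpy, scipy, OpenCV 4.12 (cv2) and the standard library are available. Lean on these libraries where they do the work, as an engineer would, in place of code of your own. Each camera call takes 0.05 s, during which the arm holds its last target. There are 200 camera calls.

TASK

A strip has just been glued along the middle of the white panel in the jig: take the rubbing block from its tray and, pressing it flat and firmly (roughly 8 N), stroke it along the whole strip in one pass, starting at the end beside the sprung arm and finishing with the block level with the other end. Put the block back flat in its tray and let go of it, then with the fingers swing the arm, by its upright post, away from the panel, against its spring, right round to its stop so that the panel could be lifted out, and finish while still holding it there, without letting go. Leave the other things on the table where they are.

Things in the scene. Friction and masses are not known exactly. Their poses are not given: they have to be found in the camera images.
- block: Rubbing block: wooden block with a cork sole, 44 x 90 x 50 mm (own x, y, z; long side along y), 0.15 to 0.31 kg. Origin: centre of its underside. It lies flat in the tray at the start; grip it across the 44 mm width from above.
- tray: Shallow grey open tray fixed to the table, 130 x 140 mm (own x, y), 14 mm high, walls 5 mm, inner floor 5 mm above the table. Origin: centre of its underside. It stands to the left or to the right of the jig.
- jig: Finishing jig fixed to the table: plywood base 200 x 400 x 15 mm (own x, y, z), origin at the centre of its underside. On its -y part a sprung bed carries the panel, on its +y part is the sprung arm, whose steel pivot body (42 mm diameter) is toward +x. A steel stop pin, 16 mm in diameter, its top 56 mm above the table, marks the end of the arm's travel.
- panel: White panel 150 x 220 x 18 mm (own x, y, z; axes parallel to the jig's), fixed on its sprung bed (a 10 mm plywood plate of the same outline under it); origin: the panel's bottom centre, which lies 75 mm toward -y of the jig's origin, 39 mm above the table. Its top is 57 mm above the table until it is pressed.
- seam (a point): Centre of the panel's top face and of the glued strip: a flush wood strip 40 mm wide over the whole 220 mm length of the panel, along the panel's y. +y points to the end beside the sprung arm. The 90 mm block laid lengthwise is level with a panel end when its centre is 65 mm from this point along y.
- bed (a joint): How far the bed with the panel is pressed down, m: 0 to 0.012, straight down. The springs take about 1.6 N before it moves and 1.5 N more per mm; 8 N is about 4 mm, bottomed about 20 N.
- holdarm: The sprung arm: flat steel bar 14 mm wide, 12 mm thick, 42 to 54 mm above the table, running from its origin on the pivot axis along its own -x to the post; a rubber toe on its side rests against the panel's end.
- post (a point): Upright steel round post on the free end of the sprung arm, 16 mm diameter, 56 mm tall; this point is the centre of its foot, 54 mm above the table (top at 110 mm). It is 110 mm from the pivot axis. At rest it stands 30 mm beyond the panel's end, on the robot's side of the pivot.
- pivot (a point): Point on the arm's upright pivot axis, at the height of the arm's upper face (54 mm above the table).
- swing (a joint): Angle of the sprung arm about the upright pivot axis, rad: 0 at rest (arm along the jig's -x, toe against the panel); it grows as the post swings away from the panel toward the jig's +y (clockwise seen from above), to 1.1 at the stop. The spring's push at the post grows from 4 N to 8 N; it swings back when let go.
- tape: Bystander: roll of cream masking tape lying flat, 100 mm diameter, 48 mm high; origin centre of the underside.
- scissors: Bystander: scissors about 150 mm long, lying flat; origin near the middle.
- brush: Bystander: brush about 200 mm long, lying flat; origin on its length.
- ruler: Bystander: aluminium ruler 30 x 200 x 5 mm, lying flat; origin centre of the underside.
- jar: Bystander: white jar, 84 mm diameter, 90 mm high; origin centre of the underside.
- glue: Bystander: white glue bottle, 56 mm diameter, 160 mm high; origin centre of the underside.
- mug: Bystander: white mug, 76 mm diameter, 90 mm high; origin centre of the underside.
- stack: Bystander, fixed: pile of four small white panels, 130 x 140 mm, 70 mm high, on the other side of the jig from the tray; origin centre of the underside.
Things that resemble listed ones, but are neither listed nor needed, are in the scene too. What is shaped like the block but red is not meant.

How it is judged (in metres and radians):
On the way, in this order (a step that is already met when the one before it is completed fails the run):
1. the block is pressed flat on the strip, level with the panel's end beside the sprung arm (y of block in the frame of seam above 0.045 m and x of block in the frame of seam between -0.018 and 0.018 m and contact force between block and panel above 3 N and angle between block's own z axis and vertical below 0.2 rad), for 0.05 s.
2. still pressing, the block has come past a third of the stroke (y of block in the frame of seam below 0.021 m and x of block in the frame of seam between -0.018 and 0.018 m and contact force between block and panel above 3 N and angle between block's own z axis and vertical below 0.2 rad), for 0.05 s.
3. still pressing, the block has come past the middle of the stroke (y of block in the frame of seam below 0 m and x of block in the frame of seam between -0.018 and 0.018 m and contact force between block and panel above 3 N and angle between block's own z axis and vertical below 0.2 rad), for 0.05 s.
4. still pressing, the block has come past two thirds of the stroke (y of block in the frame of seam below -0.021 m and x of block in the frame of seam between -0.018 and 0.018 m and contact force between block and panel above 3 N and angle between block's own z axis and vertical below 0.2 rad), for 0.05 s.
5. still pressing, the block is level with the other end (y of block in the frame of seam below -0.045 m and x of block in the frame of seam between -0.018 and 0.018 m and contact force between block and panel above 3 N and angle between block's own z axis and vertical below 0.2 rad), for 0.05 s.
6. the block is back flat in its tray and let go, the arm still at rest (horizontal distance between block and tray below 0.06 m and height (world z) of block below 0.013 m and angle between block's own z axis and vertical below 0.12 rad and contact force between the fingers and block below 0.1 N and value of joint swing below 0.2 rad), for 0.2 s.
At the end, for the whole second after the job is handed in: The sprung arm is held within 0.06 rad of its stop (about 7 mm at the post) and still, by the fingers (over 2 N); the block lies flat in its tray, within 60 mm of the tray's centre and let go; nothing presses on the panel (value of joint swing above 1.04 rad and contact force between the fingers and holdarm above 2 N and velocity of joint swing below 0.1 rad/s and contact force between block and holdarm below 0.1 N and horizontal distance between block and tray below 0.06 m and height (world z) of block below 0.013 m and angle between block's own z axis and vertical below 0.12 rad and contact force between the fingers and block below 0.1 N and linear speed of block below 0.02 m/s and value of joint bed below 0.002 m); the arm keeps its last pose, push and grip.
It fails at once if the block is pressed on the panel with more than 30 N (contact force between block and panel above 30 N).
It fails at once if a bystander is moved by more than 40 mm (distance of any of tape, scissors, brush, ruler, jar, glue, mug from where it was at the start of the episode above 0.04 m).
It also fails if it takes over 66 s, if anything falls off the work surface, if the arm or the gripper's body presses on something with over 40 N, if the wrist force passes 120 N, or if a joint passes its speed limit or range.

## Working session

There is one attempt and no reset: what is moved stays moved. The work goes in short steps, Python scripts to look and compute and a tool call to move; the robot and the scene stay as the last step left them, time stands still between calls to the robot, and variables do not carry over. Pictures are saved under pics/ and viewed, about 8 in all and at most 12, crops included, and the job is handed in when it is done.

Besides the shell and the picture viewer there is one more tool, called after "Request:" by a JSON object that holds its "fn" and its "kwargs", one argument or row to a line. move_arm: Moves the arm, as the interface text tells. Its arguments: {"type":"object","properties":{"deltas":{"type":"array","items":{"type":"object","properties":{"dp":{"type":"array","items":{"type":"number"}},"spin":{"type":"number"}}}},"fingers":{"type":"number"}},"required":["deltas"]}

```bash
mkdir -p pics; ls
cat > h.py <<'E'
import numpy as np, cv2
from bench import status, read_camera, arm, find_in
def W(p,c):
    return (np.array(c['extrinsics'])@np.append(p,1))[:3]
def save(c,n): cv2.imwrite('pics/'+n,np.ascontiguousarray(c['pixels'][:,:,::-1]))
def cloud(c):
    z=c['z_map'];v,u=np.indices(z.shape)
    P=np.stack([(u-c['cx'])/c['fx']*z,(v-c['cy'])/c['fy']*z,z,np.ones_like(z)],-1)
    return (P@np.array(c['extrinsics']).T)[...,:3]
E
python3 - <<'E'
from h import *
s=status.observe();print(s)
for n in('top','side'):
    c=read_camera(n);save(c,n+'1.png');np.savez(n+'1.npz',P=cloud(c),I=c['pixels'])
    print(n,np.round(c['extrinsics'],3).tolist(),c['fx'])
    for t in('block','tray','jig','panel','holdarm','post','pivot','tape','scissors','jar','glue','mug','stack'):
        for d in find_in(c,t)[:3]:
            p=np.array(d['at']);print(t,round(d['score'],2),np.round(W(p,c)),np.round([p[0]/p[2]*c['fx']+c['cx'],p[1]/p[2]*c['fy']+c['cy']]))
E
```

```text
pics
{'time': 0.0, 'joints': array([-1.31750871e+00,  4.94170765e-01,  1.34612425e+00, -4.50685572e-06,
        1.30247605e+00, -9.55271085e-02]), 'qvel': array([-0.00104952,  0.00119043, -0.00063255, -0.00029897, -0.00230766,
       -0.00112313]), 'joint_torque': array([-5.05652388e-04, -8.82140779e+01, -3.83873320e+01, -1.42806252e-04,
        9.73682298e-03, -2.15315373e-05]), 'tool_pos': array([ 213.51322066, -587.02837915,  230.7102979 ]), 'tool_rot': array([-0.57890787,  0.40597   , -0.4053342 ,  0.57944648]), 'ft_force': array([ 0.03089181, -0.78479644, -0.17659342]), 'ft_torque': array([ 0.02953118, -0.01332975,  0.01211931]), 'width': 85.44037092546539}
top [[-0.006, -0.996, 0.09, 352.929], [-1.0, 0.006, 0.008, -2.414], [-0.008, -0.09, -0.996, 1641.836], [0.0, 0.0, 0.0, 1.0]] 508.5729586468356
block 0.95 [171. 306.  52.] [191. 308.]
block 0.91 [469. 359.  56.] [175. 212.]
block 0.56 [304. 381.  52.] [167. 265.]
tray 0.92 [456. 362.   2.] [178. 217.]
tray 0.25 [523.  -9.  10.] [292. 195.]
jig 0.63 [525.  -9.  14.] [292. 195.]
jig 0.26 [ 297. -231.    2.] [362. 265.]
panel 0.6
[... 807 characters left out ...]
.  54.] [269. 322.]
block 0.91 [309. 398.  52.] [334. 335.]
block 0.8 [184. 319.  52.] [384. 310.]
tray 0.69 [452. 384.   4.] [274. 337.]
jig 0.58 [527.  52.  17.] [261. 237.]
panel 0.96 [526. -63.  54.] [265. 204.]
holdarm 0.66 [526.  61.  52.] [260. 231.]
post 0.7 [526.  59.  52.] [260. 230.]
post 0.7 [ 434. -320.   67.] [297. 158.]
pivot 0.89 [529.  51.  17.] [260. 236.]
pivot 0.52 [648. 401.  41.] [193. 328.]
tape 0.87 [653. 401.  41.] [191. 328.]
scissors 0.5 [ 299. -249.    6.] [333. 185.]
jar 0.9 [760. 126.  65.] [178. 238.]
glue 0.86 [ 768. -112.   80.] [195. 185.]
mug 0.73 [749. 281.  54.] [166. 283.]
stack 0.84 [ 435. -319.   67.] [297. 158.]
stack 0.37 [451. 384.   4.] [275. 337.]
```

View pics/top1.png

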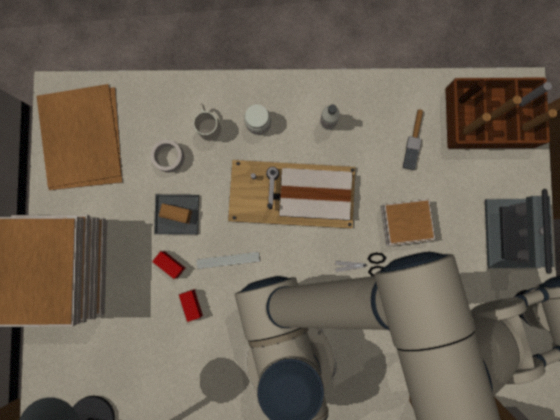

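View pics/side1.png

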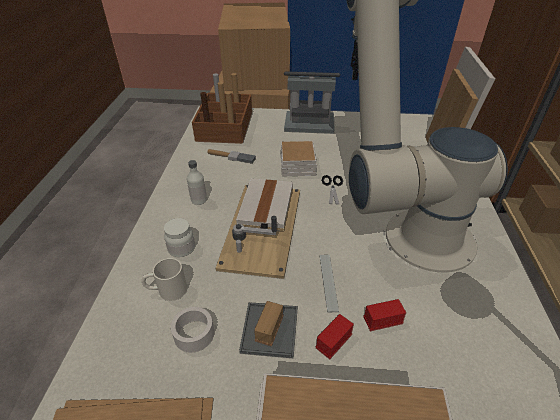

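Run:
```python
import numpy as np,cv2
d=np.load('top1.npz');P=d['P'];I=d['I'].astype(int)
def rect(m,n):
    r=cv2.minAreaRect(P[m][:,:2].astype(np.float32));print(n,m.sum(),np.round(r[0]),np.round(r[1]),round(r[2],1),'zmed',round(np.median(P[m][:,2]),1))
x,y,z=P[...,0],P[...,1],P[...,2]
box=lambda a,b,c,e:(x>a)&(x<b)&(y>c)&(y<e)
rect(box(400,540,290,430)&(z>40)&(z<65),'block')
rect(box(360,560,270,450)&(z>8)&(z<20),'tray rim')
rect(box(400,640,-230,45)&(z>50)&(z<64),'panel')
rect(box(380,680,-250,250)&(z>8)&(z<22),'base')
m=box(380,680,20,250)&(z>35)
for p in ('>90','45-70'):
    k=m&((z>80) if p=='>90' else (z>35)&(z<=80))
    if k.sum()>3: rect(k,'armregion'+p)
k=m&(z>35)
q=P[k].round();print(len(q));print(q[::max(1,len(q)//60)].astype(int).tolist())
```

```text
block 405 [464. 363.] [91. 44.] 76.5 zmed 54.7
tray rim 470 [457. 360.] [186. 179.] 2.0 zmed 11.0
panel 3167 [523. -71.] [242. 151.] 86.4 zmed 56.9
base 3760 [534.  -1.] [492. 300.] 89.0 zmed 14.7
armregion>90 25 [480.  60.] [12. 15.] 1.7 zmed 108.6
armregion45-70 424 [531.  70.] [158.  99.] 2.2 zmed 54.5
449
[[611, 58, 38], [605, 51, 52], [602, 58, 51], [601, 23, 55], [598, 51, 57], [598, 71, 39], [595, 48, 58], [591, 67, 61], [591, 45, 60], [589, 67, 53], [589, 45, 50], [585, 111, 59], [585, 51, 58], [583, 121, 53], [584, 64, 48], [583, 42, 52], [580, 111, 56], [580, 54, 52], [579, 23, 57], [578, 64, 42], [579, 42, 36], [573, 61, 55], [574, 23, 49], [569, 23, 57], [564, 61, 53], [560, 57, 59], [557, 54, 54], [553, 23, 59], [548, 58, 54], [545, 54, 54], [542, 52, 49], [538, 26, 58], [534, 26, 59], [531, 26, 57], [528, 26, 60], [525, 51, 55], [522, 51, 56], [521, 29, 64], [519, 55, 54], [519, 33, 58], [517, 58, 49], [516, 36, 51], [513, 58, 52], [513, 36, 53], [510, 61, 51], [510, 39, 56], [507, 64, 56], [506, 42, 57], [506, 20, 58], [503, 20, 55], [500, 20, 59], [497, 23, 57], [494, 26, 53], [491, 55, 48], [483, 62, 109], [480, 68, 105], [484, 26, 55], [478, 53, 94], [474, 59, 104], [475, 64, 62], [475, 20, 51], [469, 23, 56], [462, 27, 56], [456, 30, 60], [454, 20, 46]]
```

Top view: block in the tray (~174,213), jig arm/post at ~(272,205), stop pin ~(257,177). There are red decoys at (168,264) and (190,305). The side view agrees with this. Next I refine yaw and centres.

Run:
```python
import numpy as np,cv2
from scipy.spatial.transform import Rotation as R
from h import status
d=np.load('top1.npz');P=d['P'];I=d['I'].astype(int)
x,y,z=P[...,0],P[...,1],P[...,2]
box=lambda a,b,c,e:(x>a)&(x<b)&(y>c)&(y<e)
def rect(m,n):
    k,l,s,_=cv2.connectedComponentsWithStats(m.astype(np.uint8));m=l==1+np.argmax(s[1:,4])
    r=cv2.minAreaRect(P[m][:,:2].astype(np.float32));print(n,m.sum(),np.round(r[0],1),np.round(r[1]),round(r[2],1))
r,g,b=I[...,0],I[...,1],I[...,2]
rect(box(420,620,-230,60)&(z>50)&(z<62)&(r-b>40),'strip')
rect(box(420,620,-230,32)&(z>48)&(z<64),'panel')
rect(box(380,680,-230,230)&(z>8),'jig all')
rect(box(370,550,280,440)&(r+g+b<230)&(z<20),'tray dark')
rect(box(370,550,280,440)&(z>40),'block')
s=status.observe();M=R.from_quat(s['tool_rot']).as_matrix();print('toolx',M[:,0].round(3),'tooly',M[:,1].round(3))
```

```text
strip 760 [523.7 -82.7] [220.  40.] 86.6
panel 3219 [521.9 -81.8] [222. 151.] 86.4
jig all 7492 [526.8  -7.4] [401. 202.] 86.1
tray dark 1250 [464.6 363.8] [141. 123.] 89.7
block 406 [463.9 363. ] [91. 44.] 76.5
toolx [ 0.342 -0.94  -0.   ] tooly [ 0.  0. -1.]
```

Request:
{"fn": "move_arm", "kwargs": {
  "deltas": [
    {"dp":[0.023,0.033,0],"spin":0.05},
    {"dp":[0.046,0.066,0],"spin":0.1},
    {"dp":[0.07,0.1,0],"spin":0.15},
    {"dp":[0.093,0.133,0],"spin":0.2},
    {"dp":[0.117,0.167,0],"spin":0.25}
  ],
  "fingers": 0.085
}}

```text
time: 1.82
tool_pos: [331.2, -418.8, 231.4]
tool_rot: [0.626, -0.33, 0.33, -0.626]
ft_force: [0.8, -1.5, 0.5]
width: 85.3
```

Request:
{"fn": "move_arm", "kwargs": {
  "deltas": [
    {"dp":[0.02,0.036,0],"spin":0.05},
    {"dp":[0.04,0.072,0],"spin":0.1},
    {"dp":[0.06,0.108,0],"spin":0.15},
    {"dp":[0.08,0.144,0],"spin":0.2},
    {"dp":[0.1,0.18,0],"spin":0.25}
  ]
}}

```text
time: 2.23
tool_pos: [431.8, -237.0, 231.6]
tool_rot: [0.662, -0.248, 0.249, -0.662]
ft_force: [0.6, -0.9, 0.3]
width: 85.0
```

Request:
{"fn": "move_arm", "kwargs": {
  "deltas": [
    {"dp":[0.01,0.04,0],"spin":0.05},
    {"dp":[0.02,0.08,0],"spin":0.1},
    {"dp":[0.02,0.12,0],"spin":0.15},
    {"dp":[0.03,0.16,0],"spin":0.2},
    {"dp":[0.03,0.2,0],"spin":0.25}
  ]
}}

```text
time: 2.65
tool_pos: [462.8, -35.1, 231.9]
tool_rot: [-0.688, 0.162, -0.164, 0.688]
ft_force: [0.1, 0.3, -0.0]
width: 84.5
```

Request:
{"fn": "move_arm", "kwargs": {
  "deltas": [
    {"dp":[0,0.04,0],"spin":0.05},
    {"dp":[0,0.08,0],"spin":0.1},
    {"dp":[0,0.12,0],"spin":0.15},
    {"dp":[0,0.16,0],"spin":0.2},
    {"dp":[0,0.2,0],"spin":0.23}
  ]
}}

```text
time: 3.07
tool_pos: [462.4, 167.0, 232.1]
tool_rot: [-0.702, 0.081, -0.083, 0.703]
ft_force: [1.1, -1.1, 0.0]
width: 85.1
```

Request:
{"fn": "move_arm", "kwargs": {
  "deltas": [
    {"dp":[0,0.04,0],"spin":0},
    {"dp":[0,0.08,0],"spin":0},
    {"dp":[0,0.12,0],"spin":0},
    {"dp":[0,0.16,-0.01],"spin":0},
    {"dp":[0,0.197,-0.03],"spin":0}
  ]
}}

```text
time: 3.48
tool_pos: [463.1, 366.8, 204.0]
tool_rot: [-0.701, 0.08, -0.084, 0.704]
ft_force: [2.0, -0.1, 0.7]
width: 85.2
```

Run:
```python
from h import *
c=read_camera('wrist');save(c,'w1.png');P=cloud(c)
s=status.observe();print(s['tool_pos'],s['tool_rot'])
x,y,z=P[...,0],P[...,1],P[...,2]
m=(abs(z-55)<6)&(abs(x-464)<80)&(abs(y-363)<80)
k,l,st,_=cv2.connectedComponentsWithStats(m.astype(np.uint8));m=l==1+np.argmax(st[1:,4])
print(m.sum(),cv2.minAreaRect(P[m][:,:2].astype(np.float32)),np.median(z[m]))
```

```text
[461.33660014 370.95565781 198.91916869] [-0.70168573  0.0805862  -0.08185757  0.70316594]
5242 ((466.22900390625, 363.7494812011719), (90.45248413085938, 43.70163345336914), 75.82892608642578) 56.009913390695914
```

Request:
{"fn": "move_arm", "kwargs": {
  "deltas": [
    {"dp":[0.004,-0.007,-0.035],"spin":-0.015},
    {"dp":[0.004,-0.007,-0.075],"spin":-0.015},
    {"dp":[0.004,-0.007,-0.095],"spin":-0.015},
    {"dp":[0.004,-0.007,-0.11],"spin":-0.015},
    {"dp":[0.004,-0.007,-0.115],"spin":-0.015}
  ]
}}

```text
time: 3.95
tool_pos: [464.2, 363.2, 81.4]
tool_rot: [0.702, -0.087, 0.086, -0.702]
ft_force: [-0.3, 0.6, -0.3]
width: 84.8
```

Run:
```python
from h import *
s=status.observe();print(s['tool_pos'],s['tool_rot'],s['ft_force'])
```

```text
[464.22374684 363.20897548  81.44333248] [ 0.70188835 -0.08682136  0.08609717 -0.70171367] [-0.32945847  0.59948638 -0.29545586]
```

Request:
{"fn": "move_arm", "kwargs": {
  "deltas": [
    {"dp":[0,0,-0.02],"spin":0},
    {"dp":[0,0,-0.04],"spin":0},
    {"dp":[0,0,-0.052],"spin":0},
    {"dp":[0,0,-0.056],"spin":0},
    {"dp":[0,0,-0.056],"spin":0}
  ]
}}

```text
time: 4.37
tool_pos: [464.1, 363.1, 25.2]
tool_rot: [0.702, -0.087, 0.086, -0.702]
ft_force: [0.3, -0.1, 0.6]
width: 85.1
```

Request:
{"fn": "move_arm", "kwargs": {
  "deltas": [
    {"dp":[0,0,0],"spin":0},
    {"dp":[0,0,0],"spin":0},
    {"dp":[0,0,0],"spin":0},
    {"dp":[0,0,0],"spin":0},
    {"dp":[0,0,0],"spin":0}
  ],
  "fingers": 0.03
}}

```text
time: 4.78
tool_pos: [465.0, 363.5, 26.5]
tool_rot: [-0.702, 0.086, -0.087, 0.702]
ft_force: [0.4, -0.6, 10.4]
width: 42.9
```

Request:
{"fn": "move_arm", "kwargs": {
  "deltas": [
    {"dp":[0,0,0],"spin":0},
    {"dp":[0,0,0],"spin":0},
    {"dp":[0,0,0],"spin":0},
    {"dp":[0,0,0],"spin":0},
    {"dp":[0,0,0],"spin":0}
  ]
}}

```text
time: 5.2
tool_pos: [464.9, 363.5, 26.5]
tool_rot: [-0.702, 0.086, -0.086, 0.702]
ft_force: [-0.9, -1.1, 0.3]
width: 43.1
```

Request:
{"fn": "move_arm", "kwargs": {
  "deltas": [
    {"dp":[0,0,0.03],"spin":0},
    {"dp":[0,0,0.07],"spin":0},
    {"dp":[0,-0.02,0.11],"spin":0},
    {"dp":[0.01,-0.05,0.14],"spin":0.02},
    {"dp":[0.02,-0.085,0.15],"spin":0.05}
  ]
}}

```text
time: 5.62
tool_pos: [485.7, 279.9, 180.2]
tool_rot: [-0.703, 0.066, -0.069, 0.705]
ft_force: [1.9, 0.1, -1.9]
width: 43.4
```

Request:
{"fn": "move_arm", "kwargs": {
  "deltas": [
    {"dp":[0.005,-0.035,0],"spin":0.03},
    {"dp":[0.01,-0.07,0],"spin":0.06},
    {"dp":[0.02,-0.105,0],"spin":0.09},
    {"dp":[0.03,-0.14,0],"spin":0.12},
    {"dp":[0.04,-0.175,0],"spin":0.13}
  ]
}}

```text
time: 6.03
tool_pos: [525.6, 103.2, 180.3]
tool_rot: [-0.705, 0.02, -0.023, 0.708]
ft_force: [-0.1, 1.1, -3.3]
width: 43.0
```

Request:
{"fn": "move_arm", "kwargs": {
  "deltas": [
    {"dp":[0.001,-0.04,0],"spin":0},
    {"dp":[0.001,-0.08,0],"spin":0},
    {"dp":[0.001,-0.11,-0.01],"spin":0},
    {"dp":[0.001,-0.122,-0.03],"spin":0},
    {"dp":[0.001,-0.122,-0.05],"spin":0}
  ]
}}

```text
time: 6.45
tool_pos: [527.1, -21.8, 130.1]
tool_rot: [-0.706, 0.02, -0.024, 0.708]
ft_force: [-0.3, 0.9, -2.9]
width: 43.1
```

Request:
{"fn": "move_arm", "kwargs": {
  "deltas": [
    {"dp":[0,0,-0.01],"spin":0},
    {"dp":[0,0,-0.02],"spin":0},
    {"dp":[0,0,-0.03],"spin":0},
    {"dp":[0,0,-0.034],"spin":0},
    {"dp":[0,0,-0.034],"spin":0}
  ]
}}

```text
time: 6.87
tool_pos: [526.7, -21.4, 95.4]
tool_rot: [-0.706, 0.02, -0.024, 0.708]
ft_force: [-0.5, 0.9, -2.2]
width: 42.8
```

Run:
```python
from h import *
s=status.observe();print(s['tool_pos'],s['tool_rot'],s['ft_force'],s['width'])
c=read_camera('side');save(c,'s2.png');cv2.imwrite('pics/s2c.png',cv2.resize(np.ascontiguousarray(c['pixels'][130:290,180:340,::-1]),(640,640))[:600])
```

```text
[526.71838011 -21.44228197  95.40543263] [-0.70566844  0.02037185 -0.02360662  0.70785576] [-0.49778182  0.89936921 -2.21009232] 42.76468762077445
```

View pics/s2c.png

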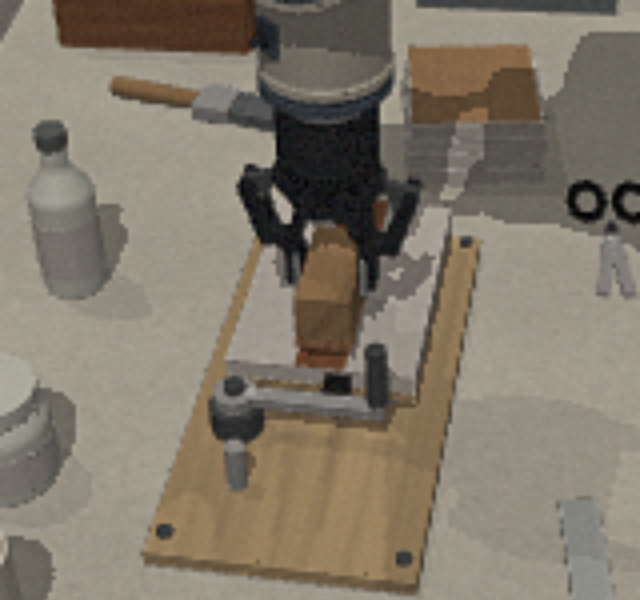

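The block hangs flat and square over the strip, just behind the toe (crop ~330,380). I press down gradually next.

Request:
{"fn": "move_arm", "kwargs": {
  "deltas": [
    {"dp":[0,0.001,-0.005],"spin":0},
    {"dp":[0,0.001,-0.01],"spin":0},
    {"dp":[0,0.001,-0.014],"spin":0},
    {"dp":[0,0.001,-0.017],"spin":0},
    {"dp":[0,0.001,-0.018],"spin":0}
  ]
}}

```text
time: 7.33
tool_pos: [527.0, -20.4, 77.6]
tool_rot: [-0.706, 0.02, -0.024, 0.708]
ft_force: [-0.1, 2.2, 0.8]
width: 43.0
```

Request:
{"fn": "move_arm", "kwargs": {
  "deltas": [
    {"dp":[0,0,-0.001],"spin":0},
    {"dp":[0,0,-0.002],"spin":0},
    {"dp":[0,0,-0.003],"spin":0},
    {"dp":[0,0,-0.003],"spin":0},
    {"dp":[0,0,-0.003],"spin":0}
  ]
}}

```text
time: 7.75
tool_pos: [527.0, -20.3, 74.8]
tool_rot: [-0.706, 0.02, -0.024, 0.708]
ft_force: [-2.0, 1.4, 4.0]
width: 42.5
```

Request:
{"fn": "move_arm", "kwargs": {
  "deltas": [
    {"dp":[0,0,-0.001],"spin":0},
    {"dp":[-0.0005,-0.008,-0.001],"spin":0},
    {"dp":[-0.001,-0.018,-0.001],"spin":0},
    {"dp":[-0.002,-0.029,-0.001],"spin":0},
    {"dp":[-0.0025,-0.04,-0.001],"spin":0}
  ]
}}

```text
time: 8.17
tool_pos: [524.9, -60.5, 74.1]
tool_rot: [-0.706, 0.02, -0.024, 0.708]
ft_force: [0.3, 5.9, 6.0]
width: 43.1
```

Request:
{"fn": "move_arm", "kwargs": {
  "deltas": [
    {"dp":[-0.0005,-0.009,0],"spin":0},
    {"dp":[-0.001,-0.018,0],"spin":0},
    {"dp":[-0.0015,-0.027,0],"spin":0},
    {"dp":[-0.002,-0.036,0],"spin":0},
    {"dp":[-0.0025,-0.045,0],"spin":0}
  ]
}}

```text
time: 8.58
tool_pos: [522.7, -105.7, 74.4]
tool_rot: [-0.705, 0.019, -0.025, 0.708]
ft_force: [0.7, 5.3, 4.4]
width: 43.2
```

Request:
{"fn": "move_arm", "kwargs": {
  "deltas": [
    {"dp":[-0.0005,-0.01,-0.0005],"spin":0},
    {"dp":[-0.001,-0.02,-0.0005],"spin":0},
    {"dp":[-0.002,-0.03,-0.0005],"spin":0},
    {"dp":[-0.0025,-0.039,-0.0005],"spin":0},
    {"dp":[-0.0025,-0.041,-0.0005],"spin":0}
  ]
}}

```text
time: 9.0
tool_pos: [520.6, -147.7, 74.2]
tool_rot: [-0.705, 0.019, -0.025, 0.708]
ft_force: [0.4, 5.0, 5.6]
width: 42.9
```

Request:
{"fn": "move_arm", "kwargs": {
  "deltas": [
    {"dp":[0,0,0],"spin":0},
    {"dp":[0,0,0],"spin":0},
    {"dp":[0,0,0.005],"spin":0},
    {"dp":[0,0,0.03],"spin":0},
    {"dp":[0,0,0.07],"spin":0}
  ]
}}

```text
time: 9.42
tool_pos: [518.6, -147.0, 142.3]
tool_rot: [-0.705, 0.022, -0.023, 0.709]
ft_force: [0.5, -0.7, -3.1]
width: 43.3
```

Request:
{"fn": "move_arm", "kwargs": {
  "deltas": [
    {"dp":[0,0.02,0.03],"spin":0},
    {"dp":[0,0.055,0.04],"spin":0},
    {"dp":[0,0.09,0.04],"spin":0},
    {"dp":[0,0.13,0.04],"spin":0},
    {"dp":[0,0.17,0.04],"spin":0}
  ]
}}

```text
time: 9.83
tool_pos: [518.3, 24.3, 182.9]
tool_rot: [-0.705, 0.022, -0.024, 0.709]
ft_force: [1.0, 0.8, -3.0]
width: 43.0
```

Request:
{"fn": "move_arm", "kwargs": {
  "deltas": [
    {"dp":[-0.005,0.038,0],"spin":-0.02},
    {"dp":[-0.01,0.076,0],"spin":-0.04},
    {"dp":[-0.015,0.114,0],"spin":-0.06},
    {"dp":[-0.02,0.152,0],"spin":-0.08},
    {"dp":[-0.025,0.19,0],"spin":-0.1}
  ]
}}

```text
time: 10.25
tool_pos: [492.6, 216.1, 183.1]
tool_rot: [-0.703, 0.057, -0.059, 0.707]
ft_force: [0.9, 0.0, -2.6]
width: 43.1
```

Request:
{"fn": "move_arm", "kwargs": {
  "deltas": [
    {"dp":[-0.005,0.038,0],"spin":-0.02},
    {"dp":[-0.01,0.076,0],"spin":-0.04},
    {"dp":[-0.02,0.11,-0.01],"spin":-0.06},
    {"dp":[-0.028,0.14,-0.03],"spin":-0.08},
    {"dp":[-0.028,0.15,-0.06],"spin":-0.08}
  ]
}}

```text
time: 10.67
tool_pos: [464.2, 370.7, 124.6]
tool_rot: [-0.699, 0.084, -0.088, 0.705]
ft_force: [0.9, 0.9, -3.3]
width: 43.0
```

Request:
{"fn": "move_arm", "kwargs": {
  "deltas": [
    {"dp":[0,-0.006,-0.03],"spin":0},
    {"dp":[0,-0.007,-0.06],"spin":0},
    {"dp":[0,-0.007,-0.08],"spin":0},
    {"dp":[0,-0.007,-0.09],"spin":0},
    {"dp":[0,-0.007,-0.094],"spin":0}
  ]
}}

```text
time: 11.08
tool_pos: [463.6, 363.3, 29.2]
tool_rot: [-0.699, 0.084, -0.088, 0.704]
ft_force: [0.0, 0.1, -1.7]
width: 42.7
```

Request:
{"fn": "move_arm", "kwargs": {
  "deltas": [
    {"dp":[0,0,-0.001],"spin":0},
    {"dp":[0,0,-0.002],"spin":0},
    {"dp":[0,0,-0.003],"spin":0},
    {"dp":[0,0,-0.004],"spin":0},
    {"dp":[0,0,-0.004],"spin":0}
  ]
}}

```text
time: 11.5
tool_pos: [464.4, 363.8, 26.7]
tool_rot: [-0.699, 0.084, -0.088, 0.705]
ft_force: [-0.9, 1.0, 8.0]
width: 43.0
```

On the floor (contact force seen). Releasing.

Request:
{"fn": "move_arm", "kwargs": {
  "deltas": [
    {"dp":[0,0,0],"spin":0},
    {"dp":[0,0,0],"spin":0},
    {"dp":[0,0,0],"spin":0},
    {"dp":[0,0,0],"spin":0},
    {"dp":[0,0,0],"spin":0}
  ],
  "fingers": 0.085
}}

```text
time: 11.92
tool_pos: [464.4, 363.8, 26.8]
tool_rot: [-0.699, 0.083, -0.088, 0.705]
ft_force: [-0.1, -0.4, -0.9]
width: 84.9
```

Request:
{"fn": "move_arm", "kwargs": {
  "deltas": [
    {"dp":[0,0,0],"spin":0},
    {"dp":[0,0,0.02],"spin":0},
    {"dp":[0,0,0.05],"spin":0},
    {"dp":[0,0,0.09],"spin":0},
    {"dp":[0,0,0.13],"spin":0}
  ]
}}

```text
time: 12.33
tool_pos: [463.8, 363.4, 157.6]
tool_rot: [-0.699, 0.084, -0.088, 0.705]
ft_force: [1.8, 0.4, -0.2]
width: 84.8
```

Run:
```python
from h import *
c=read_camera('wrist');save(c,'w2.png');P=cloud(c)
x,y,z=P[...,0],P[...,1],P[...,2]
m=(abs(z-55)<6)&(abs(x-464)<80)&(abs(y-363)<80)
k,l,st,_=cv2.connectedComponentsWithStats(m.astype(np.uint8));m=l==1+np.argmax(st[1:,4])
print(m.sum(),cv2.minAreaRect(P[m][:,:2].astype(np.float32)),np.median(z[m]),np.percentile(z[m],[5,95]))
```

```text
7192 ((462.7083740234375, 365.59967041015625), (89.28558349609375, 44.11521530151367), 76.14405822753906) 56.01961370517235 [54.57739405 57.12631513]
```

View pics/w2.png

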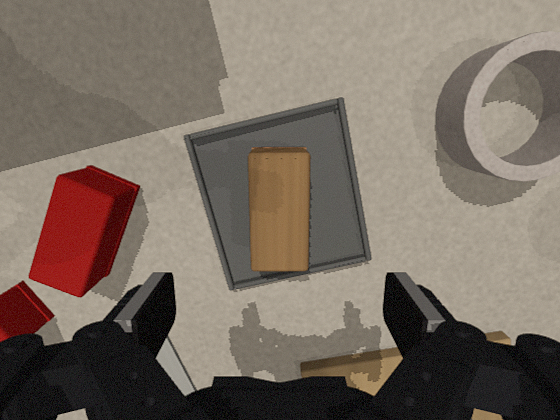

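The wrist view shows the block flat in its tray (~280,210), released. On to the post.

Request:
{"fn": "move_arm", "kwargs": {
  "deltas": [
    {"dp":[0,-0.035,0.01],"spin":0.04},
    {"dp":[0,-0.073,0.02],"spin":0.08},
    {"dp":[0.005,-0.11,0.02],"spin":0.12},
    {"dp":[0.01,-0.15,0.02],"spin":0.15},
    {"dp":[0.01,-0.19,0.02],"spin":0.18}
  ]
}}

```text
time: 12.8
tool_pos: [477.3, 173.9, 186.1]
tool_rot: [-0.701, 0.017, -0.027, 0.712]
ft_force: [1.6, -0.4, -0.4]
width: 84.9
```

Request:
{"fn": "move_arm", "kwargs": {
  "deltas": [
    {"dp":[0.002,-0.035,0],"spin":0},
    {"dp":[0.004,-0.07,0],"spin":0},
    {"dp":[0.006,-0.1,0],"spin":0},
    {"dp":[0.006,-0.112,0],"spin":0},
    {"dp":[0.006,-0.112,0],"spin":0}
  ]
}}

```text
time: 13.22
tool_pos: [483.4, 59.5, 186.1]
tool_rot: [-0.701, 0.018, -0.028, 0.712]
ft_force: [0.1, -0.6, 0.1]
width: 85.1
```

Run:
```python
from h import *
s=status.observe();print(s['tool_pos'],s['tool_rot'],s['ft_force'])
c=read_camera('wrist');save(c,'w3.png');P=cloud(c)
x,y,z=P[...,0],P[...,1],P[...,2]
m=(abs(z-110)<5)&(abs(x-480)<30)&(abs(y-60)<30)
print(m.sum(),cv2.minEnclosingCircle(P[m][:,:2].astype(np.float32)) if m.any() else 0)
```

```text
[483.42482944  59.51380453 186.09441358] [-0.70121576  0.0178924  -0.02765454  0.71218786] [ 0.1226996  -0.55549758  0.13839168]
465 ((483.4283447265625, 61.242549896240234), 7.974642753601074)
```

View pics/w3.png

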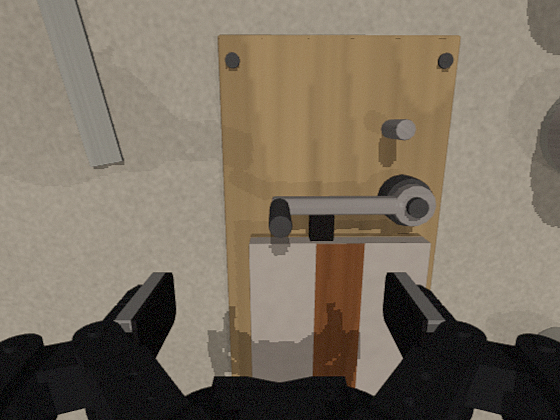

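The wrist view shows the post at (280,215) between the jaws, measured at (483,61) with radius 8. I descend and grip.

Request:
{"fn": "move_arm", "kwargs": {
  "deltas": [
    {"dp":[0,0.0015,-0.035],"spin":0},
    {"dp":[0,0.0015,-0.07],"spin":0},
    {"dp":[0,0.0015,-0.095],"spin":0},
    {"dp":[0,0.0015,-0.11],"spin":0},
    {"dp":[0,0.0015,-0.114],"spin":0}
  ]
}}

```text
time: 13.68
tool_pos: [481.9, 63.5, 69.8]
tool_rot: [-0.701, 0.019, -0.026, 0.712]
ft_force: [-0.9, -1.4, 0.6]
width: 85.0
```

Request:
{"fn": "move_arm", "kwargs": {
  "deltas": [
    {"dp":[0,0,0],"spin":0},
    {"dp":[0,0,0],"spin":0},
    {"dp":[0,0,0],"spin":0},
    {"dp":[0,0,0],"spin":0},
    {"dp":[0,0,0],"spin":0}
  ],
  "fingers": 0.005
}}

```text
time: 14.1
tool_pos: [482.5, 63.6, 70.6]
tool_rot: [-0.701, 0.018, -0.026, 0.712]
ft_force: [0.3, -1.0, 0.6]
width: 24.8
```

Request:
{"fn": "move_arm", "kwargs": {
  "deltas": [
    {"dp":[0,0,0],"spin":0},
    {"dp":[0,0,0],"spin":0},
    {"dp":[0,0,0],"spin":0},
    {"dp":[0,0,0],"spin":0},
    {"dp":[0,0,0],"spin":0}
  ]
}}

```text
time: 14.52
tool_pos: [485.6, 63.4, 71.3]
tool_rot: [-0.701, 0.016, -0.028, 0.712]
ft_force: [16.6, -1.5, -12.8]
width: 15.0
```

Run:
```python
from h import *
s=status.observe();print(s['tool_pos'],s['ft_force'],s['width'])
# arc rows from rest: pivot = post + 110*jig x
yaw=-.06
f=lambda a:110*np.array([-np.cos(yaw-a),-np.sin(yaw-a)])
for a in np.append(np.arange(.11,1.11,.11),[1.1,1.13]): print(round(a,2),((f(a)-f(0))).round(1))
```

```text
[485.63483936  63.43223242  71.26810418] [ 16.64492052  -1.47456346 -12.84899049] 15.036953935663226
0.11 [ 1.4 12. ]
0.22 [ 4.1 23.8]
0.33 [ 8.1 35.2]
0.44 [13.3 46.1]
0.55 [19.6 56.4]
0.66 [27.1 65.9]
0.77 [35.6 74.6]
0.88 [44.9 82.2]
0.99 [55.1 88.8]
1.1 [65.9 94.3]
1.1 [65.9 94.3]
1.13 [68.9 95.5]
```

Request:
{"fn": "move_arm", "kwargs": {
  "deltas": [
    {"dp":[0.0007,0.0077,0],"spin":-0.07},
    {"dp":[0.002,0.0152,0],"spin":-0.14},
    {"dp":[0.0038,0.0227,0],"spin":-0.21},
    {"dp":[0.0061,0.0301,0],"spin":-0.28},
    {"dp":[0.0089,0.0372,0],"spin":-0.35}
  ]
}}

```text
time: 14.93
tool_pos: [495.8, 100.3, 71.3]
tool_rot: [-0.687, 0.139, -0.154, 0.696]
ft_force: [13.8, -11.6, -18.9]
width: 14.5
```

Run:
```python
from h import *
s=status.observe();p=s['tool_pos'];print(p,s['tool_rot'],s['ft_force'],s['width'])
piv=np.array([485.6,63.4])+110*np.array([np.cos(-.06),np.sin(-.06)])
d=p[:2]-piv;print(piv,np.hypot(*d),'ang',np.arctan2(-d[1],-d[0])*-1-.06)
yaw=-.06
for a in np.arange(.42,1.2,.07): print(round(a,2),(piv-110*np.array([np.cos(yaw-a),np.sin(yaw-a)])-p[:2]).round(1))
```

```text
[495.7848941  100.34268612  71.31883999] [-0.68733577  0.13853015 -0.1539623   0.69618572] [ 13.78380753 -11.55399173 -18.93687322] 14.501212692615237
[595.40205939  56.80395929] 108.71614578809792 ang 0.3520414798712927
0.42 [2.  7.3]
0.49 [ 5.8 14. ]
0.56 [10.1 20.4]
0.63 [14.8 26.5]
0.7 [19.9 32.2]
0.77 [25.4 37.6]
0.84 [31.2 42.6]
0.91 [37.4 47.2]
0.98 [43.9 51.3]
1.05 [50.7 55. ]
1.12 [57.7 58.2]
1.19 [64.9 60.8]
```

Request:
{"fn": "move_arm", "kwargs": {
  "deltas": [
    {"dp":[0.002,0.0073,-0.001],"spin":-0.07},
    {"dp":[0.0058,0.014,-0.001],"spin":-0.14},
    {"dp":[0.0101,0.0204,-0.001],"spin":-0.21},
    {"dp":[0.0148,0.0265,-0.001],"spin":-0.28},
    {"dp":[0.0199,0.0322,-0.001],"spin":-0.35}
  ]
}}

```text
time: 15.35
tool_pos: [518.1, 131.7, 71.1]
tool_rot: [-0.652, 0.256, -0.275, 0.658]
ft_force: [14.3, -22.2, -4.6]
width: 14.8
```

Run:
```python
from h import *
s=status.observe();p=s['tool_pos'];print(p,s['tool_rot'],s['ft_force'],s['width'])
piv=np.array([594.5,56.8]);yaw=-.06
d=p[:2]-piv;print(np.hypot(*d),'ang',np.arctan2(-d[1],-d[0])*-1-.06)
for a in np.arange(.77,1.2,.07): print(round(a,2),(piv-109.5*np.array([np.cos(yaw-a),np.sin(yaw-a)])-p[:2]).round(1))
```

```text
[518.08358154 131.67819127  71.11272976] [-0.65216446  0.25567818 -0.27540187  0.65837982] [ 14.26054948 -22.22799898  -4.60135838] 14.849342205682659
106.98697368556356 ang 0.7152314152947692
0.77 [2.5 5.9]
0.84 [ 8.4 10.9]
0.91 [14.5 15.4]
0.98 [21.  19.6]
1.05 [27.7 23.2]
1.12 [34.7 26.4]
1.19 [41.9 29. ]
```

Request:
{"fn": "move_arm", "kwargs": {
  "deltas": [
    {"dp":[0.0052,0.0048,0],"spin":-0.07},
    {"dp":[0.0112,0.0096,0],"spin":-0.14},
    {"dp":[0.0176,0.014,0],"spin":-0.21},
    {"dp":[0.0242,0.0179,0],"spin":-0.27},
    {"dp":[0.0301,0.0209,0],"spin":-0.33}
  ]
}}

```text
time: 15.77
tool_pos: [547.5, 152.1, 71.1]
tool_rot: [-0.601, 0.361, -0.38, 0.603]
ft_force: [-2.3, -10.1, -0.3]
width: 14.3
```

Run:
```python
from h import *
s=status.observe();p=s['tool_pos'];f=s['ft_force'];print(p,s['tool_rot'],f,s['width'])
piv=np.array([595.1,53.1])
d=p[:2]-piv;a=np.arctan2(d[1],-d[0]);print(np.hypot(*d),'abs ang',a,'radial',f[:2]@d/np.hypot(*d),'tang',f[0]*np.sin(a)+f[1]*np.cos(a))
```

```text
[547.52038012 152.11764748  71.11100024] [-0.60136759  0.36073739 -0.38034554  0.60296171] [ -2.31409768 -10.05255152  -0.34706006] 14.330545446588498
109.85588168812232 abs ang 1.1228566009217087 radial -8.058522685264485 tang -6.4396469075926905
```

Request:
{"fn": "move_arm", "kwargs": {
  "deltas": [
    {"dp":[0.0014,0.0006,0],"spin":-0.01},
    {"dp":[0.0028,0.0012,0],"spin":-0.02},
    {"dp":[0.0042,0.0018,0],"spin":-0.03},
    {"dp":[0.0056,0.0022,0],"spin":-0.04},
    {"dp":[0.0056,0.0022,0],"spin":-0.04}
  ]
}}

```text
time: 16.18
tool_pos: [551.8, 154.0, 71.1]
tool_rot: [0.594, -0.374, 0.392, -0.594]
ft_force: [-7.3, -4.4, 0.7]
width: 14.5
```

Run:
```python
from h import *
s=status.observe();p=s['tool_pos'];f=s['ft_force'];print(p,f,s['width'])
piv=np.array([595.1,53.1])
d=p[:2]-piv;a=np.arctan2(d[1],-d[0]);print(np.hypot(*d),'abs ang',a,'radial',f[:2]@d/np.hypot(*d),'tang',f[0]*np.sin(a)+f[1]*np.cos(a))
```

```text
[551.81541597 154.01589338  71.09867273] [-7.27291052 -4.42546368  0.67993457] 14.467993163292062
109.80697952173591 abs ang 1.1656122790678387 radial -1.2002398685508124 tang -8.428486249466678
```

Request:
{"fn": "move_arm", "kwargs": {
  "deltas": [
    {"dp":[0.001,0.0004,0],"spin":-0.01},
    {"dp":[0.002,0.0008,0],"spin":-0.02},
    {"dp":[0.0028,0.0011,0],"spin":-0.02},
    {"dp":[0.0037,0.0015,0],"spin":-0.02},
    {"dp":[0.0037,0.0015,0],"spin":-0.02}
  ]
}}

```text
time: 16.6
tool_pos: [554.2, 155.0, 71.1]
tool_rot: [0.591, -0.381, 0.397, -0.59]
ft_force: [-5.1, -5.5, 1.4]
width: 14.5
```

Run:
```python
from h import *
s=status.observe();p=s['tool_pos'];f=s['ft_force'];print(p,f,s['width'])
piv=np.array([595.1,53.1])
d=p[:2]-piv;a=np.arctan2(d[1],-d[0]);print(np.hypot(*d),'abs ang',a,'radial',f[:2]@d/np.hypot(*d),'tang',f[0]*np.sin(a)+f[1]*np.cos(a))
```

```text
[554.15801666 155.01548276  71.12292205] [-5.07779458 -5.50888695  1.41448636] 14.542801161688026
109.83174234444746 abs ang 1.1888038838798967 radial -3.218977361844961 tang -6.76535423561023
```

Request:
{"fn": "move_arm", "kwargs": {
  "deltas": [
    {"dp":[0.0012,0.0004,0],"spin":-0.01},
    {"dp":[0.0024,0.0009,0],"spin":-0.02},
    {"dp":[0.0036,0.0013,0],"spin":-0.03},
    {"dp":[0.005,0.0018,0],"spin":-0.03},
    {"dp":[0.005,0.0018,0],"spin":-0.03}
  ]
}}

```text
time: 17.02
tool_pos: [555.3, 155.4, 70.7]
tool_rot: [0.588, -0.391, 0.405, -0.581]
ft_force: [-19.4, -12.6, 9.7]
width: 14.6
```

Run:
```python
from h import *
s=status.observe();p=s['tool_pos'];f=s['ft_force'];print(p,f,s['width'])
piv=np.array([595.1,53.1])
d=p[:2]-piv;a=np.arctan2(d[1],-d[0]);print(np.hypot(*d),'abs ang',a,'radial',f[:2]@d/np.hypot(*d),'tang',f[0]*np.sin(a)+f[1]*np.cos(a))
for n in('top','side'):
    c=read_camera(n);I=c['pixels'][130:250,150:380] if n=='top' else c['pixels'][170:370,170:340]
    cv2.imwrite(f'pics/{n}9.png',cv2.resize(np.ascontiguousarray(I[:,:,::-1]),None,fx=3,fy=3))
    P=cloud(c);m=(abs(P[...,0]-464)<70)&(abs(P[...,1]-364)<70)&(abs(P[...,2]-55)<6)
    print(n,cv2.minAreaRect(P[m][:,:2].astype(np.float32)))
```

```text
[555.2820101  155.39078269  70.73975505] [-19.40391908 -12.60483198   9.68747163] 14.56096908642554
109.76737467259659 abs ang 1.1995803434576087 radial -4.707528778386263 tang -22.654647157574082
top ((460.22540283203125, 363.8656921386719), (92.17191314697266, 43.69944763183594), 76.58211517333984)
side ((463.53326416015625, 364.7242736816406), (90.99235534667969, 44.125152587890625), 76.44500732421875)
```

View pics/side9.png

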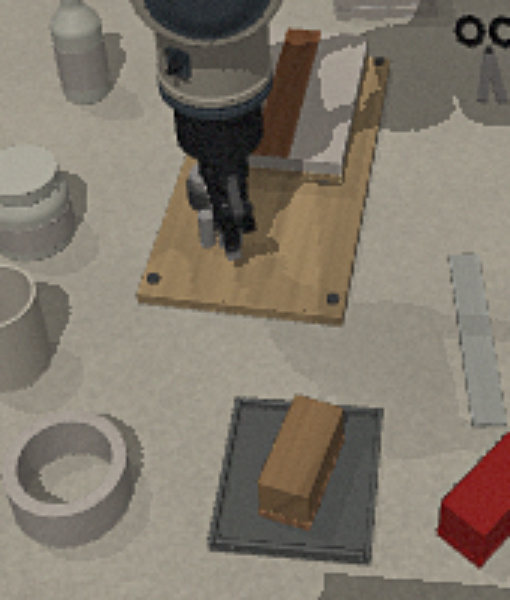

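The tangential force jumped to about 23 N, so the arm is at its stop. The side view shows the block in its tray (~300,460) and the panel free. I do a steadiness check, then hand in.

Run:
```python
from h import *
for i in range(3):
    read_camera('top');s=status.observe();print(s['tool_pos'].round(2),s['ft_force'].round(1),abs(s['qvel']).max().round(4),s['width'])
print(arm.hand_in())
```

```text
[555.31 155.38  70.74] [-18.5 -12.2   9. ] 0.0011 14.236955001146255
[555.28 155.36  70.75] [-17.9 -12.1   9. ] 0.0018 14.608370410357162
[555.29 155.39  70.75] [-18.8 -12.9   9. ] 0.0014 14.177675454479386
the job is handed in; nothing more can be done
None
```

The job is done and handed in at about 17 s; no verdict was reported.

- **Stroke:** I pressed the block flat on the strip at the end beside the sprung arm and stroked it in one pass to about 65 mm past the centre. The wrist force was roughly 6.5–8.5 N, corrected for the weight of the block.
- **Block back in its tray:** I set it down and let go. It lies flat, within about 5 mm of where it started and of the tray's centre. The later camera check agreed to about 4 mm.
- **Sprung arm:** I gripped it by its post and swung it round. The push stayed at 6–8 N, then jumped to about 23 N while the post barely moved on, so I take it to be at the stop. It was steady there, with the push still on, when I handed in.

The swing angle cannot be read directly. My estimate from the geometry was about 1.1 rad, with some uncertainty in the pivot position: the first pivot estimate was about 4 mm off, which put a sideways force of about 25 N on the post partway round. I refitted the pivot and the force went away. The nearby bystanders looked in place in the last side view; I did not measure them again.

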